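# Fetch a lock-cylinder carrier from the deep magazine with the hook rod

## Task

With the hook rod from its stand, fetch the lock-cylinder carrier hanging deep in the narrow magazine: hook it under its yellow plate, slide it gently along the rails, feel for the sprung red flap and push it back just until the plate is free of the roof strips, and lift it out, never forcing anything (keep under 15 N). Hang the carrier by its plate on the arms of the blue job hanger, unhook it and hang the rod back in its stand. Do not touch the carrier with the gripper or arm, and leave the other things where they are.

Things in the scene. Friction and masses are not known exactly. Their poses are not given: they have to be found in the camera images.
- rod: Hook rod, 150 g. Origin on the shank's axis level with the foot's top face; z up the rod. Flat shank 10 (x) by 6 (y) mm. Foot: bar 10 mm wide, z -5 to 0, from the shank to y = +32 mm; at its end a tip (y 28 to 32 mm) rises 6 mm, so the crook is 25 mm long. Black flange 32 x 32 mm at z 98 to 104 mm.
- rod_handle (a point): Middle of the rod's orange square handle, 127 mm above the rod's origin: 24 x 24 mm, 46 mm tall (23 mm up and down from here, flange below). Grip it here firmly from above, on either pair of faces. Axes as the rod's.
- stand: Grey rod stand, fixed; origin under it. Two arms along y, tops at z = 120 mm (nothing higher), 16 mm wide, gap 16 mm in x, from y = -20 mm (open end) to a post at +55 mm. The rod hangs with its shank in the gap at x = y = 0, flange on the arms, origin at z = 22 mm, foot to the stand's +y. It comes out straight up, or up a little and out to -y.
- magazine: Tall narrow box, open on top, fixed; origin under its centre. Outside 64 (x) by 228 (y) by 150 mm high, inside 56 x 220 mm, grey, clear orange panel on +x. The carrier hangs on two rails along y, tops at z = 75 mm, 34 mm apart. Clear roof strips above them (z 86 to 95 mm) leave a slit x -9 to +9 mm: the rod with its foot along y passes, the plate does not.
- magazine_exit (a point): End of the box at its +y wall: 110 mm to the magazine's +y from its centre, at rail height 75 mm. Towards it the strips end, somewhere between 55 and 115 mm short of this point: the place is set anew each time and is NOT measured. Only beyond the strips' end can the plate be lifted out. 11 mm beyond that end the two blades of a red sprung flap bar the way (see flap_note).
- flap_note (a point): Point 165 mm above the magazine's base centre, the height of the flap's top; 20 mm between its blades lets the hook's tip pass. A plate that touches the resting flap must go 11 mm on to clear the strips. The flap yields to +y from 1 N, 0.4 N more per mm, hard stop after 18 mm (8.2 N). Push of about 6.8 N (14 mm): clear; keep pressed while lifting straight up.
- carrier: Lock-cylinder carrier, 100 to 210 g. Origin at the centre of the underside of its yellow plate, 52 (x) by 22 (y) by 6 mm. Two stems (inner faces x = +-11 mm, 5 mm deep in y) hold a blue case 28 x 20 x 28 mm, z -50 to -22 mm. The foot goes between plate and case, along y. Starts 25 to 50 mm to -y of the box's centre. With the plate 145 to 160 mm high it is above the strips and may back off the flap.
- hanger: Blue job hanger (open fork), fixed; origin under it. Two arms along y, tops at z = 110 mm, 13 mm wide, 36 mm gap in x, from y = -30 mm (open end, a lip 6 mm high, 4 mm thick on each arm) to a post at y = +65 mm (128 mm high). The carrier hangs with its plate across both arms, case in the gap; lower it from above. The hook can leave to -y.
- hanger_seat (a point): Middle of the place for the hung plate's underside centre: 10 mm to the hanger's +y from its origin, at arm-top height (110 mm). Axes as the hanger's.
- padlock: Bystander: brass padlock, 45 x 22 x 68 mm; leave it alone. Origin under its centre.
- fob_a: Bystander: black car-key fob, 65 x 36 x 14 mm; leave it alone. Origin under its centre.
- fob_b: Bystander: grey car-key fob, 65 x 36 x 14 mm; leave it alone. Origin under its centre.
- power_brick: Bystander: black power supply, 110 x 55 x 32 mm; leave it alone. Origin under its centre.
- screwdriver: Bystander: red-handled screwdriver lying down; leave it alone. Origin under its centre.
- spray_can: Bystander: red spray can standing upright, 54 mm across, 160 mm tall; leave it alone. Origin under its centre.
- key_vise: Bystander: steel key vise with a red knob, 60 x 50 x 65 mm; leave it alone. Origin under its centre.
Things that resemble listed ones, but are neither listed nor needed, are in the scene too. There is more than one size of the rod; the job needs the smallest. What is shaped like the hanger but green is not meant.

How it is judged:
By the outcome, as a careful person would: the job done as asked, in the order asked, and still so for the second after the job is handed in, with the robot touching nothing.
It also fails if it takes over 72 s, if anything falls off the work surface, if the arm or the gripper's body presses on something with over 40 N, if the wrist force passes 120 N, or if a joint passes its speed limit or range.

## Robot

A 6-joint arm with a two-finger parallel gripper is mounted at the origin on the work surface. World frame = base frame: x ahead of the robot, y to its left, z up, the work surface at z = 0. Lengths are in m, angles in degrees, forces in N, time in s.
With the tool pointing down it reaches from about 0.425 to 1.125 m from the base axis. Payload 14.9 kg.
Tool frame: the origin (TCP) lies on the front face of the gripper's body, between the roots of the fingers; the fingertips stand 78 mm ahead of it and the grasp point (between the pads) lies 60 mm ahead of it; z points along the fingers, y is the line along which they close (so a half turn about z gives the same grasp; the last joint's range is limited). The gripper opens to 91 mm and grips with 3 to 60 N. Pads are 32 mm wide; open, the fingers measure 118 mm over their backs; the gripper's body (76 mm by 178 mm) begins 60 mm behind the grasp point.
Start: joints at [70.972, 21.709, 99.362, -0, 58.929, -1.908], TCP at [0.206, 0.669, 0.292] pointing down, gripper open.
Joint ranges: [-158.91, 158.91], [-42.39, 125.64], [0.06, 152.35], [-60.88, 240.88], [17.5, 164.5], [-176.32, 176.32]. Speed limits (degrees/s): [108.29, 108.29, 136.94, 180, 180, 180].

## Interface

Orientations are given as [roll, pitch, yaw] about the fixed x, y, z axes, in that order (R = Rz(yaw) Ry(pitch) Rx(roll)).
In Python, from workcell import move_pose, movel, move_j, move_gripper, pause, ik, capture, calibration, IKError, sign_off, read_t, read_joint_pos, read_qd, read_effort, read_ee_pos, read_ee_rot, read_wrist_force, read_torque, read_width, read_finger_force gives the robot as it stands. Calls block until the motion is done:
- move_pose(position, orientation): joint-space move of the TCP to a pose.
- movel(position, vel=0.15, frame=None, threshold=None): straight line of the TCP; frame=None keeps the orientation; vel is the mean speed in m/s. With threshold (N) it stops when the force on the tool has changed by that much, and returns True; else False.
- move_j(angles): joint-space move.
- move_gripper(opening, strength=None): finger opening in m; strength is the grip in N (None keeps the last); returns when the fingers have stopped.
- pause(seconds).
- ik(position, orientation): joint angles nearest the present ones, or None.
- capture(name): name is "side" or "top"; returns (picture, depth): 480x640x3 uint8, red, green, blue; 480x640 float32, m along the optical axis (not along the pixel's ray), 0 where there is no reading.
- calibration(name): a dict with "intrinsics" (3x3 intrinsics, pixels), "camera_from_world" (4x4, takes a point from world to camera coordinates). Camera axes: x right, y up, looking along -z (the intrinsics and any distortion apply to the point x, -y, -z); pixel columns grow to the right and rows downward; lengths in m; the calibration is good to about 2 mm. A picture is of the moment at which its call begins. calibration takes no time and is no camera call.
A pose or a line that the arm cannot do raises IKError and nothing moves.
- sign_off(): hands the job in; it is judged then, once.
Readings, each from a call of its own:
- read_t(): time.
- read_joint_pos(): joint angles.
- read_qd(): joint speeds.
- read_effort(): joint torques, N m.
- read_ee_pos(): TCP position.
- read_ee_rot(): TCP orientation.
- read_wrist_force(): force on the tool from outside, world axes, zero at the start.
- read_torque(): the same for the moment, N m.
- read_width(): finger opening in m.
- read_finger_force(): force on a finger pad.
Only numpy, scipy, OpenCV 4.12 (cv2) and the standard library are available. Lean on these libraries where they do the work, as an engineer would, in place of code of your own. Each camera call takes 0.05 s, during which the arm holds its last target. There are 200 camera calls.

## Working session

There is one attempt and no reset: what is moved stays moved. The work goes in short steps, each a Python script; the robot and the scene stay as the last script left them, time stands still between calls to the robot, and variables do not carry over. Pictures are saved under pics/ and viewed, at most 10 in all, crops included, and the job is handed in when it is done.

```bash
mkdir -p pics; ls
python3 - <<'E'
from workcell import *
import cv2,numpy as np
for n in("side","top"):
    p,d=capture(n); cv2.imwrite(f"pics/{n}0.png",p[:,:,::-1]); np.save(f"{n}_d.npy",d); np.save(f"{n}_p.npy",p)
    c=calibration(n); print(n,{k:np.round(v,3).tolist() for k,v in c.items()})
E
```

```text
pics
side {'intrinsics': [[484.425, 0.0, 312.442], [0.0, 484.425, 243.235], [0.0, 0.0, 1.0]], 'camera_from_world': [[0.931, -0.364, 0.026, -0.458], [0.171, 0.499, 0.85, -0.226], [-0.322, -0.787, 0.527, -0.989], [0.0, 0.0, 0.0, 1.0]]}
top {'intrinsics': [[434.894, 0.0, 329.883], [0.0, 434.894, 238.848], [0.0, 0.0, 1.0]], 'camera_from_world': [[-0.009, -1.0, -0.016, 0.083], [0.999, -0.01, 0.045, -0.5], [-0.045, -0.015, 0.999, -1.054], [0.0, 0.0, 0.0, 1.0]]}
```

View pics/top0.png

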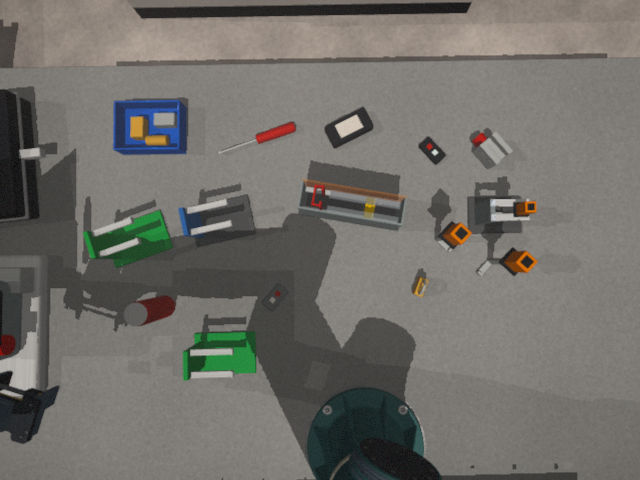

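View pics/side0.png

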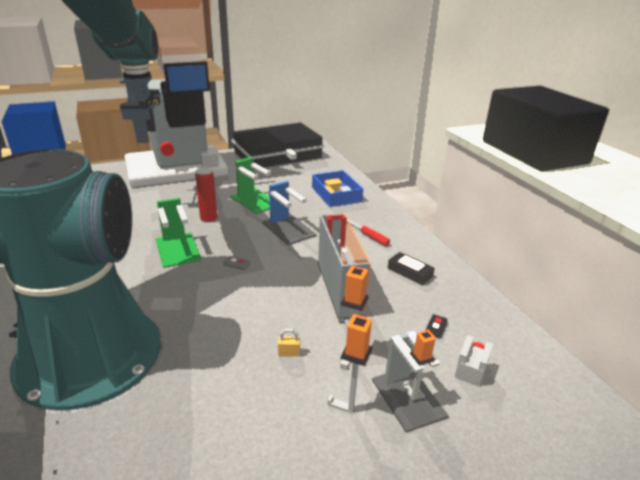

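The top view shows the magazine at (352,200) with the red flap at (317,195) and the yellow plate at (370,208). The stand and small rod are at (500-525,208), with larger rods at (455,233) and (518,262). The blue hanger is at (215,217) with its post on the left. Next I enlarge these.

```bash
cat > h.py <<'E'
from workcell import *
import cv2,numpy as np
def ray(n,u,v):
    c=calibration(n);K=c["intrinsics"];T=c["camera_from_world"];R,t=T[:3,:3],T[:3,3]
    d=np.array([(u-K[0][2])/K[0][0],-(v-K[1][2])/K[1][1],-1.]); return -R.T@t, R.T@d
def atz(n,u,v,z):
    o,d=ray(n,u,v); return o+d*(z-o[2])/d[2]
def cloud(n,d):
    v,u=np.mgrid[:480,:640]; o,_=ray(n,0,0)
    c=calibration(n);K=c["intrinsics"];R=c["camera_from_world"][:3,:3]
    D=np.stack([(u-K[0][2])/K[0][0],-(v-K[1][2])/K[1][1],-np.ones(u.shape)],-1)
    return o+(D@R)*d[...,None]
def crop(p,u0,v0,w,h,s): return cv2.resize(np.ascontiguousarray(p[v0:v0+h,u0:u0+w,::-1]),None,fx=s,fy=s,interpolation=cv2.INTER_CUBIC)
E
python3 - <<'E'
from h import *
p=np.load("top_p.npy");d=np.load("top_d.npy");P=cloud("top",d)
a=crop(p,292,170,120,66,6); b=crop(p,170,180,95,66,4);c=crop(p,440,180,105,66,4)
im=np.zeros((600,800,3),np.uint8); im[:396*200//200,:720]=a[:396]
im[396:,:]=0
b=crop(p,170,182,100,51,4);c=crop(p,452,186,100,51,4)
im[396:600,:400]=b;im[396:600,400:]=c
cv2.imwrite("pics/crop1.png",im)
Z=P[...,2]
# heights
for nm,(u0,v0,u1,v1) in dict(mag=(296,172,410,232),hang=(176,185,258,245),stand=(465,190,545,225)).items():
    z=Z[v0:v1,u0:u1]; print(nm,np.histogram(z,bins=np.arange(-.01,.22,.01)))
print("handles",[np.round(P[v,u],3).tolist() for u,v in((527,208),(457,233),(520,261),(537,208))])
E
```

```text
mag (array([1031, 2557,  212,   40,   52,   45,   45,   48,  197,  339,  918,
        129,  143,  140,  146,  313,  373,   94,    1,    0,    0,    0]), array([-0.01,  0.  ,  0.01,  0.02,  0.03,  0.04,  0.05,  0.06,  0.07,
        0.08,  0.09,  0.1 ,  0.11,  0.12,  0.13,  0.14,  0.15,  0.16,
        0.17,  0.18,  0.19,  0.2 ,  0.21]))
hang (array([ 838, 2632,  474,   25,   21,   23,   29,   22,   29,   19,   27,
        247,  354,  136,   32,    0,    0,    0,    0,    0,    0,    0]), array([-0.01,  0.  ,  0.01,  0.02,  0.03,  0.04,  0.05,  0.06,  0.07,
        0.08,  0.09,  0.1 ,  0.11,  0.12,  0.13,  0.14,  0.15,  0.16,
        0.17,  0.18,  0.19,  0.2 ,  0.21]))
stand (array([ 313, 1105,  189,   36,   29,   35,   39,   36,   38,   43,   33,
         37,  205,  410,   23,   28,   25,   38,  126,    0,    0,    0]), array([-0.01,  0.  ,  0.01,  0.02,  0.03,  0.04,  0.05,  0.06,  0.07,
        0.08,  0.09,  0.1 ,  0.11,  0.12,  0.13,  0.14,  0.15,  0.16,
        0.17,  0.18,  0.19,  0.2 ,  0.21]))
handles [[0.553, -0.333, 0.175], [0.5, -0.177, 0.214], [0.444, -0.299, 0.213], [0.572, -0.433, 0.0]]
```

View pics/crop1.png

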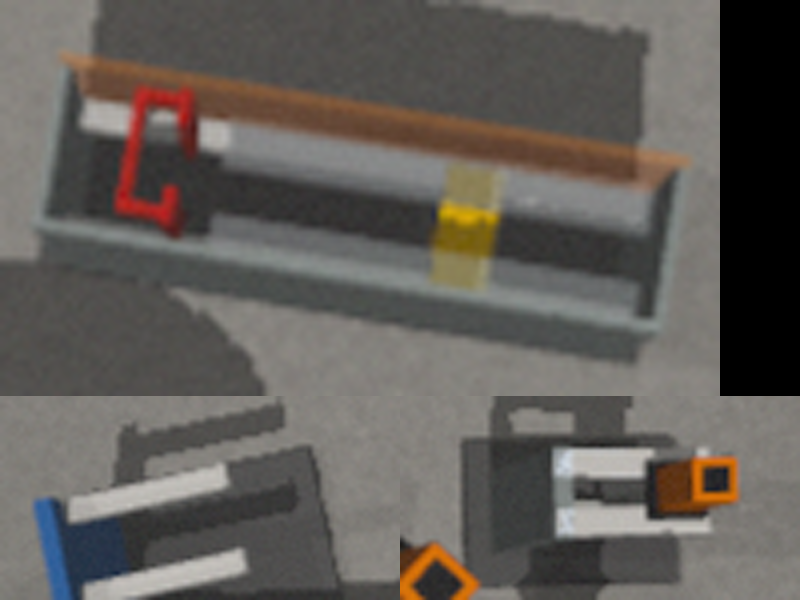

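The crop shows the magazine rim corners, with the strips' end near x≈215 in the crop. The hanger's two arms lean slightly, and the stand's arms are nearly horizontal with the rod at (716,481). Converting to positions.

Run:
```python
from h import *
np.set_printoptions(precision=4,suppress=True)
A=lambda x,y,z:atz("top",292+x/6-.42,170+y/6-.42,z)
B=lambda x,y,z:atz("top",170+x/4-.37,182+(y-396)/4-.37,z)
C=lambda x,y,z:atz("top",452+(x-400)/4-.37,186+(y-396)/4-.37,z)
c=[A(*q,.15) for q in((62,55),(690,160),(658,330),(38,225))]
m=np.mean(c,0); print("mag",c,m)
for a,b in((1,0),(2,3)): e=c[b]-c[a]; print(np.linalg.norm(e),np.degrees(np.arctan2(-e[0],e[1])))
for a,b in((3,0),(2,1)): e=c[b]-c[a]; print(np.linalg.norm(e),np.degrees(np.arctan2(e[1],e[0])))
print("strip ends",A(228,150,.095),A(210,225,.095)," plate",A(466,225,.081)," flap",A(155,160,.165))
print("hanger",[B(*q,.11) for q in((225,463),(230,487),(243,548),(248,573),(68,497),(72,522),(82,586))], B(48,550,.128))
print("stand",[C(*q,.12) for q in((553,448),(553,473),(711,448),(711,473),(555,508),(555,534),(711,508),(711,533))])
print("handle",C(716,480,.172))
# point-cloud centroids
P=cloud("top",np.load("top_d.npy"));v,u=np.mgrid[:480,:640]
def box(u0,v0,u1,v1,z0,z1):
    s=(u>=u0)&(u<u1)&(v>=v0)&(v<v1)&(P[...,2]>z0)&(P[...,2]<z1); q=P[s][:,:2].astype(np.float32); r=cv2.minAreaRect(q*1000); return len(q),P[s].mean(0),r
print("mag rim",box(290,165,415,240,.14,.16)); print("hanger arms",box(188,185,258,245,.10,.122)); print("stand arms",box(470,190,545,225,.112,.125)); print("rod top",box(505,190,545,225,.165,.18))
```

```text
mag [array([0.6241, 0.1349, 0.15  ]), array([ 0.5837, -0.0888,  0.15  ]), array([ 0.5232, -0.0764,  0.15  ]), array([0.563 , 0.1439, 0.15  ])] [0.5735 0.0284 0.15  ]
0.22732257227484945 -10.232624228142328
0.22388618274545713 -10.265481351176899
0.06171999272991512 -8.35485755719864
0.06183141120257745 -11.543038929630136
strip ends [0.5973 0.0766 0.095 ] [0.5689 0.0837 0.095 ]  plate [ 0.5695 -0.014   0.081 ]  flap [0.5838 0.1012 0.165 ]
hanger [array([0.5892, 0.3092, 0.11  ]), array([0.5757, 0.3063, 0.11  ]), array([0.5413, 0.299 , 0.11  ]), array([0.5272, 0.2961, 0.11  ]), array([0.571 , 0.3976, 0.11  ]), array([0.5569, 0.3953, 0.11  ]), array([0.5209, 0.3894, 0.11  ])] [0.5397 0.4022 0.128 ]
stand [array([ 0.5806, -0.2763,  0.12  ]), array([ 0.5668, -0.2759,  0.12  ]), array([ 0.5796, -0.3625,  0.12  ]), array([ 0.5659, -0.3621,  0.12  ]), array([ 0.5475, -0.2765,  0.12  ]), array([ 0.5332, -0.2761,  0.12  ]), array([ 0.5466, -0.3615,  0.12  ]), array([ 0.5328, -0.3611,  0.12  ])]
handle [ 0.556  -0.3415  0.172 ]
mag rim (686, array([0.5748, 0.0295, 0.1496]), ((574.273681640625, 29.43321990966797), (228.15687561035156, 64.7249526977539), 79.8019027709961))
hanger arms (556, array([0.5477, 0.3495, 0.1104]), ((548.6419067382812, 352.3925476074219), (62.56740951538086, 102.21102905273438), 12.445362091064453))
stand arms (541, array([ 0.5558, -0.3068,  0.1205]), ((556.70263671875, -317.265625), (87.09477996826172, 50.289058685302734), 89.68144989013672))
rod top (149, array([ 0.5563, -0.3383,  0.1723]), ((556.412109375, -339.49761962890625), (24.375133514404297, 23.14551544189453), 88.88914489746094))
```

```bash
cat >> h.py <<'E'
# rod-origin poses in frames (measured)
FR=dict(mag=((.5743,.0294),-10.2),hang=((.5525,.332),12.0),stand=((.5563,-.3405),-.4))
TOP=.187
def tcp(fr,x,y,z,flip=0):
    (a,b),w=FR[fr];r=np.radians(w)
    return [a+x*np.cos(r)-y*np.sin(r),b+x*np.sin(r)+y*np.cos(r),z+TOP],[180,0,w+flip]
def local(fr):
    p=np.array(read_ee_pos());(a,b),w=FR[fr];r=np.radians(w);d=p[:2]-[a,b]
    return np.round([d[0]*np.cos(r)+d[1]*np.sin(r),-d[0]*np.sin(r)+d[1]*np.cos(r),p[2]-TOP],4)
def line(fr,x,y,z,**k): return movel(tcp(fr,x,y,z)[0],**k)
def F(fr):
    f=np.array(read_wrist_force());r=np.radians(FR[fr][1]);return np.round([f[0]*np.cos(r)+f[1]*np.sin(r),-f[0]*np.sin(r)+f[1]*np.cos(r),f[2]],2)
E
python3 - <<'E'
from h import *
print(read_t(),read_ee_rot())
for fl in(0,180):
    for a in(("stand",0,0,.022),("stand",0,0,.24),("mag",0,-.09,.24),("mag",0,-.09,.06),("mag",0,.07,.25),("hang",0,-.005,.25),("hang",0,-.06,.1)):
        q=ik(*tcp(*a,fl)); print(fl,a,None if q is None else np.round(q,0))
E
```

```text
0.1 [-1.79943905e+02 -3.88458728e-03  1.62878037e+02]
0 ('stand', 0, 0, 0.022) [-34.  23. 107.  -0.  49.  57.]
0 ('stand', 0, 0, 0.24) [-34.  10. 100.  -0.  70.  57.]
0 ('mag', 0, -0.09, 0.24) [ -8.   1. 110.  -0.  69.  92.]
0 ('mag', 0, -0.09, 0.06) [ -8.  13. 117.  -0.  50.  92.]
0 ('mag', 0, 0.07, 0.25) [  7.   4. 105.  -0.  71. 107.]
0 ('hang', 0, -0.005, 0.25) [ 29.   9. 100.  -0.  71. 107.]
0 ('hang', 0, -0.06, 0.1) [ 24.  16. 108.  -0.  56. 102.]
180 ('stand', 0, 0, 0.022) [ -34.   23.  107.    0.   49. -123.]
180 ('stand', 0, 0, 0.24) [ -34.   10.  100.    0.   70. -123.]
180 ('mag', 0, -0.09, 0.24) [ -8.   1. 110.   0.  69. -88.]
180 ('mag', 0, -0.09, 0.06) [ -8.  13. 117.   0.  50. -88.]
180 ('mag', 0, 0.07, 0.25) [  7.   4. 105.   0.  71. -73.]
180 ('hang', 0, -0.005, 0.25) [ 29.   9. 100.   0.  71. -73.]
180 ('hang', 0, -0.06, 0.1) [ 24.  16. 108.   0.  56. -78.]
```

Run:
```python
from h import *
move_pose(*tcp("stand",0,0,.14)); print(read_t())
print(line("stand",0,0,.022,vel=.15,threshold=8),read_t(),local("stand"),F("stand"))
move_gripper(.0,60); print(read_t(),read_width(),F("stand"),read_finger_force())
print(line("stand",0,0,.026,vel=.05),F("stand"))
line("stand",0,0,.17,vel=.25);print(read_t(),F("stand"),read_width())
for n in("side","top"):
    p,d=capture(n); np.save(n+"1.npy",p); cv2.imwrite(f"pics/{n}1.png",p[:,:,::-1])
```

```text
3.8167
False 4.75 [ 0.0004 -0.0003  0.0229] [ 0.2  -0.97  1.  ]
5.7833 0.02371685908657562 [ 0.3  -0.41 -0.05] 59.99991416931152
False [-0.07  0.82 -2.52]
6.7583 [-0.98  0.3  -2.13] 0.024348439365178057
```

View pics/side1.png

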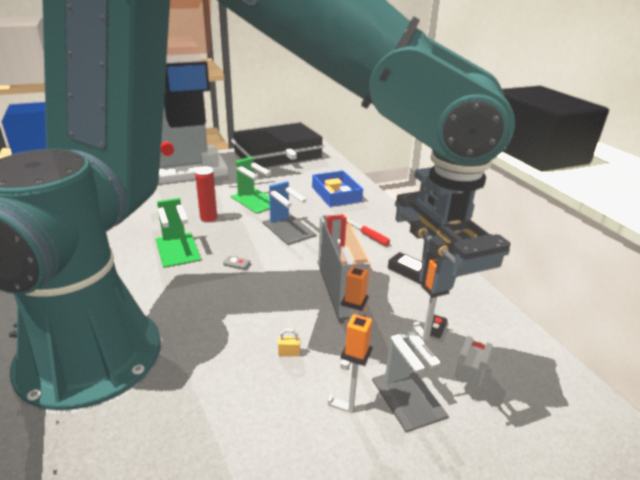

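The side view shows the small rod held upright in the gripper and the empty stand at (415,345). On to the magazine.

Run:
```python
from h import *
line("stand",0,0,.235,vel=.25)
move_pose(*tcp("mag",0,-.092,.235)); print(read_t())
print(line("mag",0,-.092,.110,vel=.2,threshold=6),local("mag"),F("mag"))
print(line("mag",0,-.092,.0615,vel=.08,threshold=4),local("mag"),F("mag"),read_t())
for n in("side","top"):
    p,d=capture(n); np.save(n+"2.npy",p)
c=crop(np.load("side2.npy"),290,190,100,150,4); t=crop(np.load("top2.npy"),292,165,130,75,3)
im=np.zeros((600,800,3),np.uint8);im[:,:400]=c;im[:225,400:790]=t;cv2.imwrite("pics/c2.png",im)
```

```text
8.35
False [ 0.0007 -0.0923  0.1109] [ 0.4  -0.23 -0.97]
False [ 0.0002 -0.092   0.0616] [ 0.18 -0.82 -0.83] 9.8833
```

View pics/c2.png

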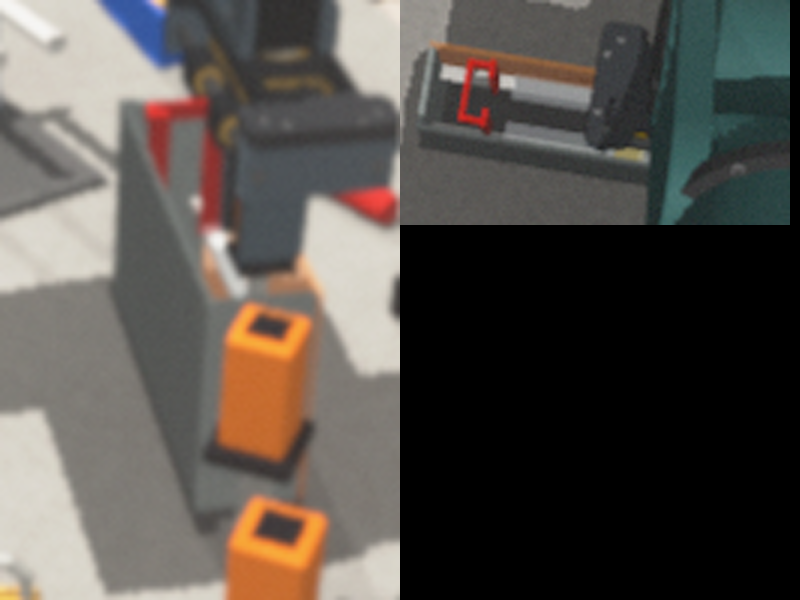

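Top crop: the rod is in the slit behind the yellow plate (630,155 in the crop), with no contact so far. Advance under the plate, engage the tip, and slide to the flap.

Run:
```python
from h import *
print(line("mag",0,-.053,.0615,vel=.06,threshold=3.5),local("mag"),F("mag"),read_t())
pause(.15);print(F("mag"))
print(line("mag",0,-.053,.0730,vel=.03,threshold=2.5),local("mag"));pause(.15);print(F("mag"),read_t())
```

```text
False [-0.     -0.0529  0.0615] [ 0.57 -0.12 -1.08] 10.7833
[-0.27  0.38 -1.19]
False [ 0.     -0.053   0.0732]
[ 0.23 -0.21 -1.7 ] 11.6167
```

Run:
```python
from h import *
print(line("mag",0,.018,.0730,vel=.06,threshold=3.5),local("mag"),read_t());pause(.2)
print("base",[F("mag") for _ in range(1)])
print(line("mag",0,.06,.0730,vel=.02,threshold=2.2),local("mag"),F("mag"),read_t());pause(.25)
fs=[]
for _ in range(6): fs.append(F("mag"));pause(.03)
print(np.mean(fs,0),local("mag"),read_t())
for n in("side","top"):
    p,d=capture(n); np.save(n+"3.npy",p)
c=crop(np.load("side3.npy"),290,190,100,100,4); t=crop(np.load("top3.npy"),285,160,130,100,6)
im=np.zeros((600,800,3),np.uint8);im[:,:780]=t;cv2.imwrite("pics/c3.png",im)
```

```text
False [0.     0.0178 0.073 ] 12.95
base [array([-0.22, -1.27, -1.79])]
True [-0.0003  0.0406  0.0726] [ 0.09 -0.91 -2.56] 14.3333
[ 0.005      -0.36333333 -1.63333333] [-0.0004  0.04    0.0723] 14.7833
```

View pics/c3.png

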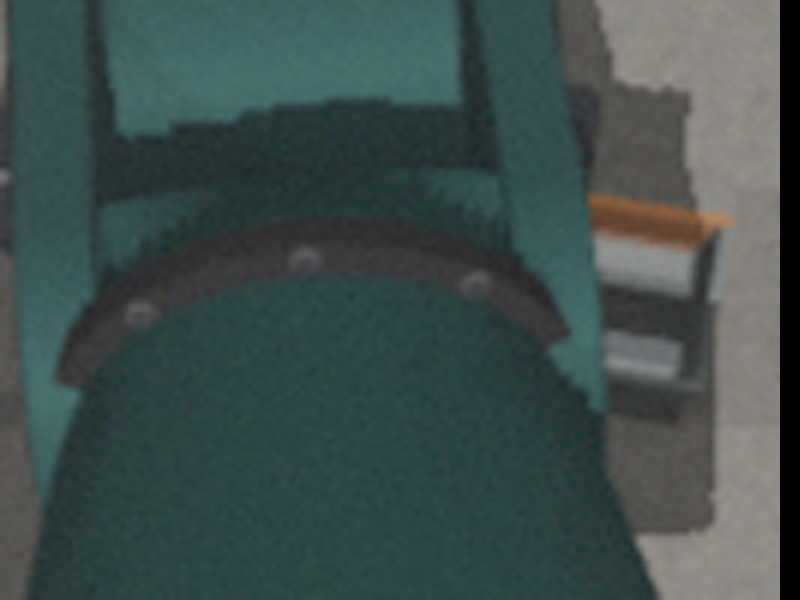

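The plate is no longer at its start; the arm hides the rest. Step on in small increments with averaged force.

```bash
cat >> h.py <<'E'
def avg(fr,n=8,dt=.02):
    fs=[]
    for _ in range(n): fs.append(F(fr));pause(dt)
    return np.mean(fs,0).round(2)
E
python3 - <<'E'
from h import *
y=.040
while y<.064:
    y+=.003; line("mag",0,y,.0730,vel=.03,threshold=6); f=avg("mag"); print(round(y,3),f,local("mag"),read_t())
    if f[1]<-6: break
E
```

```text
0.043 [-0.8  -0.94 -1.46] [-0.0001  0.043   0.0729] 15.2667
0.046 [-1.14 -2.85 -1.78] [-0.0001  0.046   0.073 ] 15.65
0.049 [-1.1  -3.36 -1.73] [-0.      0.0489  0.073 ] 16.0333
0.052 [-1.16 -4.57 -1.55] [-0.0001  0.0519  0.073 ] 16.4167
0.055 [-1.31 -5.57 -1.14] [-0.0001  0.0548  0.073 ] 16.8
0.058 [-0.83 -6.97 -0.94] [-0.      0.0577  0.073 ] 17.1833
```

Flap onset is at y≈0.0435, and I am now at 14 mm with 6.7 N. Lift straight up.

Run:
```python
from h import *
for z in(.078,.084,.092,.102,.122,.152):
    s=line("mag",0,.0580,z,vel=.05,threshold=7); f=avg("mag",4); print(z,s,f,local("mag"),read_t())
    if s or f[2]<-8: break
```

```text
0.078 False [-0.57 -8.13 -3.69] [-0.0002  0.0575  0.0777] 17.5
0.084 False [-1.46 -7.38 -3.68] [-0.0004  0.0575  0.0836] 17.8333
0.092 False [-1.2  -7.62 -3.38] [-0.0004  0.0575  0.0916] 18.2083
0.102 False [-1.04 -7.92 -3.47] [-0.0004  0.0575  0.1016] 18.625
0.122 False [-0.92 -7.99 -3.22] [-0.0002  0.0575  0.1217] 19.2417
0.152 False [-0.21 -7.85 -3.68] [-0.0002  0.0575  0.1517] 20.0583
```

Run:
```python
from h import *
print(line("mag",0,.036,.152,vel=.04,threshold=12),avg("mag",5),local("mag"))
print(line("mag",0,.036,.25,vel=.10,threshold=5),avg("mag",5),local("mag"),read_t())
p,d=capture("side"); 
cv2.imwrite("pics/c4.png",crop(p,280,110,200,150,4)); np.save("side4.npy",p)
```

```text
False [ 0.17  0.08 -3.77] [1.000e-04 3.630e-02 1.521e-01]
False [ 0.    0.39 -3.56] [-2.000e-04  3.590e-02  2.492e-01] 22.0583
```

View pics/c4.png

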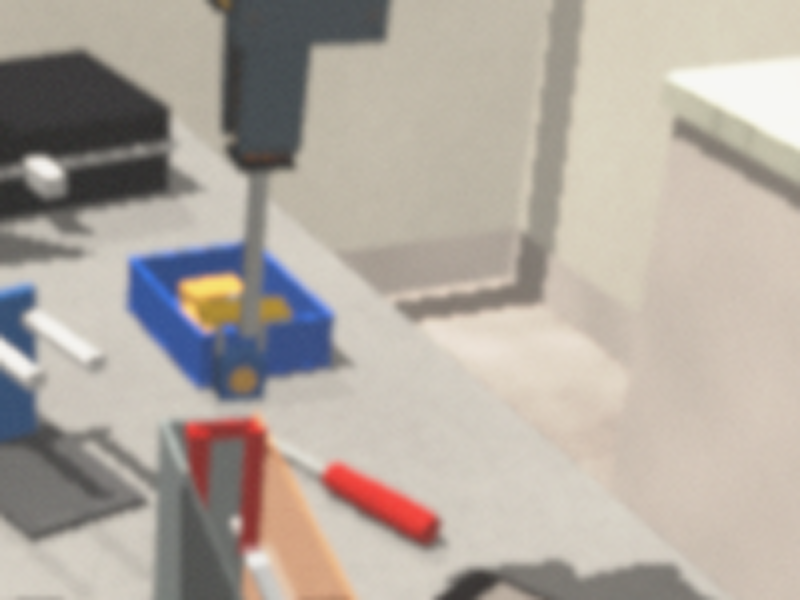

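The carrier hangs on the hook (case at (240,370) in the crop), clear of the red flap. Carry it to the hanger.

Run:
```python
from h import *
p,o=tcp("hang",0,-.0045,.25)
movel(p,vel=.16,frame=o); print(local("hang"),avg("hang",5),read_t())
print(line("hang",0,-.0045,.135,vel=.12,threshold=6),local("hang"),read_t())
p,d=capture("side");q,d=capture("top")
im=np.zeros((600,800,3),np.uint8);im[:,:400]=crop(p,240,140,100,150,4);im[:400,400:]=crop(q,170,170,100,100,4);cv2.imwrite("pics/c5.png",im)
```

```text
[ 0.     -0.0051  0.2501] [ 0.16 -0.05 -3.47] 23.9917
False [ 0.0004 -0.0044  0.1359] 25.1
```

View pics/c5.png

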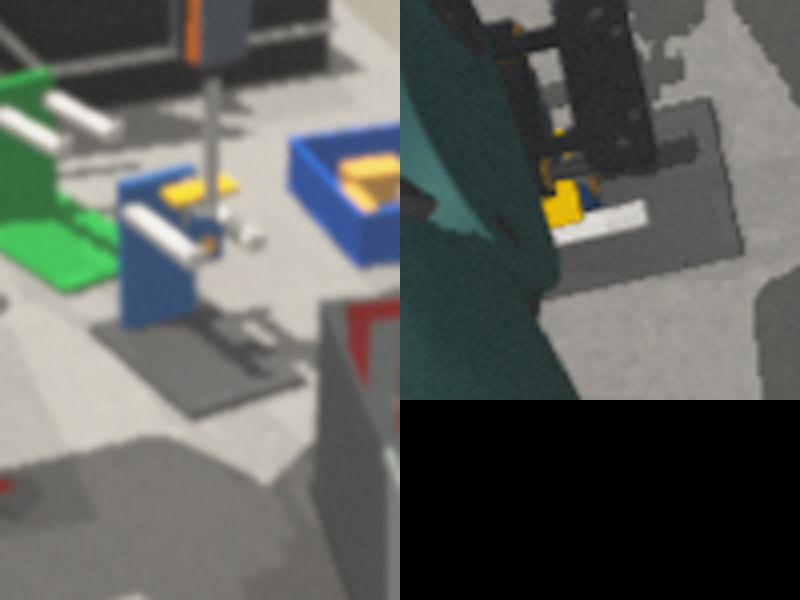

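Both views show the plate over both arms with the case in the gap. Lower and unhook.

Run:
```python
from h import *
print(line("hang",0,-.0045,.113,vel=.06,threshold=4),local("hang"),avg("hang",4))
print(line("hang",0,-.0045,.0985,vel=.03,threshold=4),local("hang"),avg("hang",8),read_t())
```

```text
False [-1.000e-04 -4.500e-03  1.126e-01] [-0.18  0.34 -3.24]
False [ 0.0001 -0.0045  0.0985] [-0.03 -0.16 -1.44] 26.55
```

Weight is off the hook (−3.4 to −1.4 N). Back out slowly.

Run:
```python
from h import *
s=line("hang",0,-.060,.0985,vel=.04,threshold=2.5); print(s,local("hang"),avg("hang",6),read_t())
if not s:
    print(line("hang",0,-.075,.0985,vel=.1,threshold=4))
    line("hang",0,-.075,.245,vel=.2)
    p,o=tcp("stand",0,0,.24)
    move_pose(p,o); print(local("stand"),read_t())
    p,d=capture("side");q,d=capture("top")
    im=np.zeros((600,800,3),np.uint8);im[:,:400]=crop(p,240,140,100,150,4);im[:400,400:]=crop(q,170,170,100,100,4);cv2.imwrite("pics/c6.png",im)
```

```text
False [ 0.     -0.0598  0.0985] [-0.05 -0.1  -1.62] 28.1833
True
[0.0004 0.0007 0.24  ] 31.4583
```

View pics/c6.png

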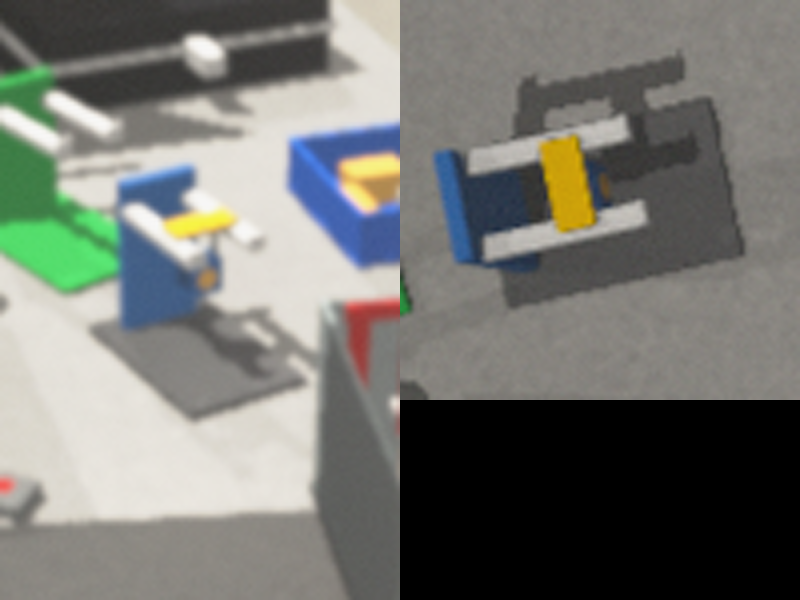

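The plate lies across both arms with the case in the gap and the hook is gone. Hang the rod back.

Run:
```python
from h import *
line("stand",0,0,.14,vel=.2);pause(.2);print(F("stand"))
s=line("stand",0,0,.030,vel=.08,threshold=3.5);print(s,local("stand"),avg("stand",5))
if not s:
    s=line("stand",0,0,.0215,vel=.02,threshold=2.5);print(s,local("stand"),avg("stand",5),read_t())
```

```text
[-0.47 -0.71 -1.76]
False [ 0.0002 -0.0001  0.0306] [ 0.09 -0.28 -1.18]
True [-0.      0.      0.0219] [-0.83  0.63  5.89] 34.525
```

Run:
```python
from h import *
line("stand",0,0,.0225,vel=.02);print(avg("stand",3))
move_gripper(.06);pause(.2);print(read_width(),F("stand"))
line("stand",0,0,.05,vel=.06,threshold=5);line("stand",0,0,.20,vel=.2)
move_pose([.45,.0,.45],[180,0,0]);pause(.5);print(read_t())
p,d=capture("side");q,d=capture("top")
im=np.zeros((600,800,3),np.uint8);im[:,:400]=crop(p,330,270,133,200,3)[:600,:400].copy() if 0 else cv2.resize(crop(p,330,270,133,200,3),(400,600));im[:272,400:]=crop(q,440,175,100,68,4);im[300:572,400:]=crop(q,170,185,100,68,4);cv2.imwrite("pics/c7.png",im)
```

```text
[ 0.19 -0.02 -1.67]
0.060265215962799656 [ 0.31  0.39 -0.65]
39.1
```

View pics/c7.png

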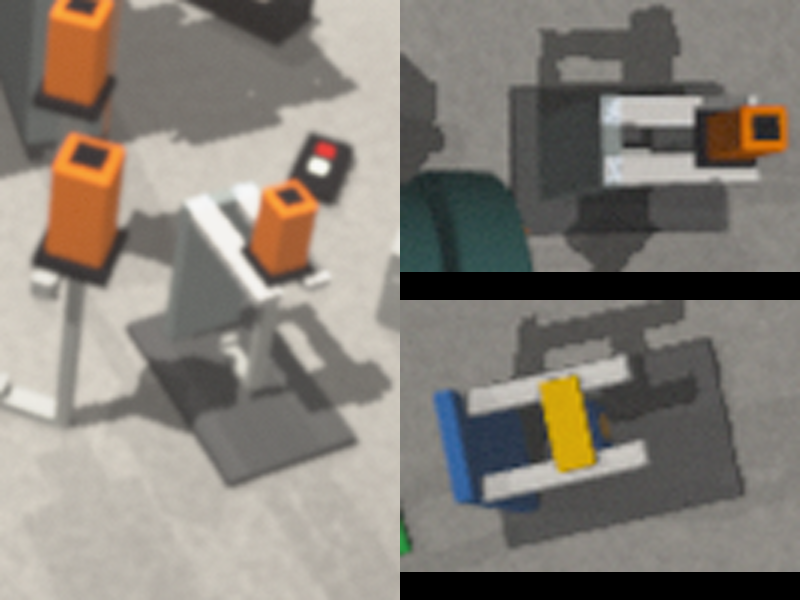

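The rod hangs in its stand with the flange on the arms (270,260), and the carrier hangs on the blue hanger. Handing in.

```bash
python3 -c "
from workcell import *
print(sign_off())"
```

```text
the job is handed in; nothing more can be done
None
```

The carrier hangs by its plate on the blue hanger and the rod is back in its stand; I handed the job in at about 39 s, and sampled forces during the job stayed under about 10 N, apart from the 60 N grip on the rod handle.

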